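Bring the sanding drum's clamp socket to the top and stand its key in it

TASK

The sanding drum on the green stand needs its sleeve changed: stroke the drum round with your fingertips until its square clamp socket, marked by a yellow line and hidden underneath at the start, points straight up and the drum is at rest. Then take the thin red-headed key from its wooden block and stand it in the socket, fully home, and let go with the socket still on top. Press the drum gently, always under 15 N, because its sleeve dents, and leave the other things where they are.

Things in the scene. Friction and masses are not known exactly. Their poses are not given: they have to be found in the camera images.
- stand: Green bench stand of the drum sander, fixed; base 200 x 150 x 15 mm, grey motor 134 mm high at its +y side, out to y = 225 mm. Origin: on the table under the drum's middle; y runs along the drum's axle, z up; axle 115 mm up. Green shields 105 mm high, 88 mm ahead of and behind the axle, hide the drum's lower half; side plates at y = -62 and 62 mm reach 130 mm up.
- drum: Grey drum, 144 to 156 mm in diameter as its sleeve wears, 100 mm long (too long to pinch), turns endlessly about its y axis (the axle, level); needs about 2 N at the rim and stops at once when let go. Origin: its middle, on the axle; z points to the socket. Its top must be felt for. The axle's stiff rubber mounts sink about 1 mm per 8 N. Never press it by 15 N or more.
- mark (a point): A point on the centre line of the drum's square clamp socket, 60 mm from the axle (inside the socket, below its mouth), at mid-length of the drum. The socket is 18 x 18 mm, radial, 34 to 40 mm deep as the sleeve wears, and lies on a yellow line drawn along the drum's surface.
- socket_floor (a point): Centre of the floor of that socket, 38 mm from the axle.
- key: The right key: steel shank 10 mm in diameter, red round head 26 mm in diameter and 30 mm tall (from 55 to 85 mm above the tip), about 70 g. It stands upright in its wooden block. Origin: the centre of its tip (lower end); its z axis points up to the head.
- key_tip (a point): Centre of the key's lower end (same point as the key's origin).
- key_head (a point): Middle of the key's red head, 70 mm above the tip: where to grip it.
- key_block: Fixed wooden block 55 x 55 x 40 mm that holds the red-headed key 30 mm deep. Origin: centre of its underside.
- thick_key: A key with a blue head and a 22 mm shank, too thick for the socket, in a like block; leave alone. Origin: its tip.
- frame: Loose pine frame 240 x 180 x 20 mm lying flat; leave alone. Origin: centre of its underside.
- glue: White bottle, 60 mm across, 160 mm tall; leave alone. Origin: centre of its underside.
- sanding_block: Cork sanding block 110 x 65 x 32 mm; leave alone. Origin: centre of its underside.
- mallet: Hammer lying on the table; leave alone.
- tape: Yellow ring of 100 mm diameter, 25 mm high; leave alone. Origin: centre of its underside.
- cup: Blue cup 80 mm across, 100 mm tall; leave alone. Origin: centre of its underside.

How it is judged:
By the outcome, as a careful person would: the job done as asked, in the order asked, and still so for the second after the job is handed in, with the robot touching nothing.
It also fails if it takes over 72 s, if anything falls off the work surface, if the arm or the gripper's body presses on something with over 40 N, if the wrist force passes 120 N, or if a joint passes its speed limit or range.

ROBOT

A 6-joint arm with a two-finger parallel gripper is mounted at the origin on the work surface. World frame = base frame: x ahead of the robot, y to its left, z up, the work surface at z = 0. Lengths are in mm, angles in rad, forces in N, time in s.
With the tool pointing down it reaches from about 150 to 775 mm from the base axis. Payload 6.1 kg.
Tool frame: the origin (TCP) lies between the finger pads; the fingertips stand ctrl.finger_overhang ahead of it and the grasp point (between the pads) lies 5 mm behind it (ctrl.finger_overhang is the distance from the TCP to the fingertips, in mm); z points along the fingers, y is the direction in which the jaws open and shut (so a half turn about z gives the same grasp; the last joint's range is limited). The gripper opens to 85 mm and grips with 20 to 120 N. Pads are 22 mm wide; open, the fingers measure 114 mm over their backs; the gripper's body (76 mm by 85 mm) begins 54 mm behind the grasp point. The pads swing forward as they close: fully open they stand 13 mm farther back than shut.
Start: joints at [1.162, 0.126, -0.04, 1.405, 0, 1.571], TCP at [208.684, 481.725, 220.295] pointing down, gripper open.
Joint ranges: [-2.72, 2.72], [-0.95, 1.95], [-1.27, 1.35], [-1.78, 2.02], [-1.46, 1.47], [-3.14, 3.14]. Speed limits (rad/s): [2.39, 2.39, 3.01, 3.14, 3.14, 3.14].

INTERFACE

Orientations are given as a rotation vector (axis times angle).
In Python, from plant import ctrl gives the robot as it stands.
- The arm moves only by the tool servo_tool, never from a script. Its argument "targets" is one flat list of numbers, 4 for each row, row after row: the shift along the tool's x, y, z in cm, then the turn about the tool's z in degrees. In form: [tx, ty, tz, spin, tx, ty, tz, spin, ...]. A call has 1 to 8 rows; each row shifts and turns the pose as measured when the row begins, along the tool's axes as they then stand; what a row does not reach is not made up. A row lasts 1/10 s, in which the tool goes at most 50 mm and 8.59 degrees, less where a joint would pass 70% of its speed; a pose out of reach is approached as far as the arm can. A call with a gripper value outside its range is refused whole. "jaw" is the opening, from -1 (shut) to 1 (fully open), set as the call begins (left out, the last holds). The fingers move at their own pace and stop on an object; "force" is the grip in N (left out, the last holds). Time passes only in rows, so rows that do not move let the fingers close. It gives the time, the measured TCP pose, the force and the opening at its end, in the units of the state.
- ctrl.read_state(): the state, without advancing time (a new reading comes with each control period).
- ctrl.get_image(name): name is "scene" or "top" or "wrist"; returns a dict with "image" (384x512x3 uint8, red, green, blue), "fovy" (degrees; the focal length in pixels is half the picture's height over the tangent of half this angle, whatever the lens; pixels are square), "cx", "cy" (the principal point, pixels), "k1" (the pictures are not rectified: a ray, as slopes to the right and down, at radius r is drawn at 1 + k1 r^2 times it, then the intrinsics apply), "R" (3x3) and "t" (3): a world point X has camera coordinates R X + t; the wrist camera has in their place "mount" (4x4, takes a point from camera to tool coordinates, whose origin is the TCP and whose axes are the flange's). Camera axes: x right, y down, z forward; pixel columns grow to the right and rows downward; lengths in mm; the calibration is good to about 2 mm. A picture is of the moment at which its call begins: read the wrist's pose just before it. There is no depth.
- ctrl.close_job(): hands the job in, once; it reports no verdict.
The state is a dict: "time_s": time; "q": joint angles; "qvel": joint speeds; "joint_torque": joint torques, N m; "tool_pos": TCP position; "tool_rot": TCP orientation; "ft_force": force on the tool from outside, world axes, zero at the start; "ft_torque": the same for the moment, N m; "finger_gap": opening from 0.0 (shut) to 1.0 (fully open).
Only numpy, scipy, OpenCV 4.12 (cv2) and the standard library are available. Lean on these libraries where they do the work, as an engineer would, in place of code of your own. Each camera call takes 0.05 s, during which the arm holds its last target. There are 200 camera calls.

## Working session

There is one attempt and no reset: what is moved stays moved. The work goes in short steps, Python scripts to look and compute and a tool call to move; the robot and the scene stay as the last step left them, time stands still between calls to the robot, and variables do not carry over. Pictures are saved under pics/ and viewed, about 8 in all and at most 12, crops included, and the job is handed in when it is done.

Besides the shell and the picture viewer there is one more tool, called after ">>>" as name(argument=value, ...) on one line, values as JSON. servo_tool: Moves the arm, as the interface text tells. Its arguments: {"type":"object","properties":{"targets":{"type":"array","items":{"type":"number"}},"jaw":{"type":"number"},"force":{"type":"number"}},"required":["targets"]}

```bash
ls; mkdir -p pics; python3 - <<'E'
from plant import ctrl
import cv2,numpy as np
s=ctrl.read_state()
for k,v in s.items(): print(k,np.round(v,3))
print(ctrl.finger_overhang)
np.set_printoptions(precision=4,suppress=True)
for n in("scene","top","wrist"):
    d=ctrl.get_image(n); cv2.imwrite(f"pics/{n}0.png",d["image"][:,:,::-1])
    print(n,{k:v for k,v in d.items() if k!="image"})
a=cv2.imread("pics/scene0.png");b=cv2.imread("pics/top0.png")
cv2.imwrite("pics/a.png",cv2.resize(a,(800,600)));cv2.imwrite("pics/b.png",cv2.resize(b,(800,600)))
E
```

```text
pics
time_s 0.0
q [ 1.162  0.126 -0.041  1.405 -0.     1.571]
qvel [-0.001  0.002 -0.    -0.     0.001 -0.001]
joint_torque [ 1.0000e-03 -4.3592e+01  3.5292e+01  1.7000e-02  0.0000e+00 -0.0000e+00]
tool_pos [208.531 481.351 219.514]
tool_rot [-6.380e-01 -3.076e+00  2.000e-03]
ft_force [ 0.339 -0.262  0.197]
ft_torque [-0.016  0.041 -0.007]
finger_gap 1.001
14.0
scene {'fovy': 51.766310565608855, 'cx': 250.94948322838712, 'cy': 188.87017017412117, 'k1': -0.058101770237234944, 'R': array([[ 0.7829,  0.6221, -0.0071],
       [ 0.4311, -0.5507, -0.7147],
       [-0.4485,  0.5565, -0.6994]]), 't': array([-461.7279, -191.746 , 1574.23  ])}
top {'fovy': 46.453414654614676, 'cx': 261.53711686323976, 'cy': 191.51655309143683, 'k1': -0.1266560571258745, 'R': array([[-0.0073, -0.9999,  0.0102],
       [-0.9864,  0.0056, -0.164 ],
       [ 0.1639, -0.0113, -0.9864]]), 't': array([ -24.6382,  641.7186, 1423.0432])}
wrist {'fovy': 71.52206978263271, 'cx': 258.37626840545875, 'cy': 192.44496932198874, 'k1': -0.05640730158297048, 'mount': array([[   0.0005,   -0.957 ,   -0.2899,   73.9832],
       [   1.    ,    0.0006,   -0.0002,   -0.6039],
       [   0.0004,   -0.2899,    0.957 , -153.2662],
       [   0.    ,    0.    ,    0.    ,    1.    ]])}
```

View pics/a.png

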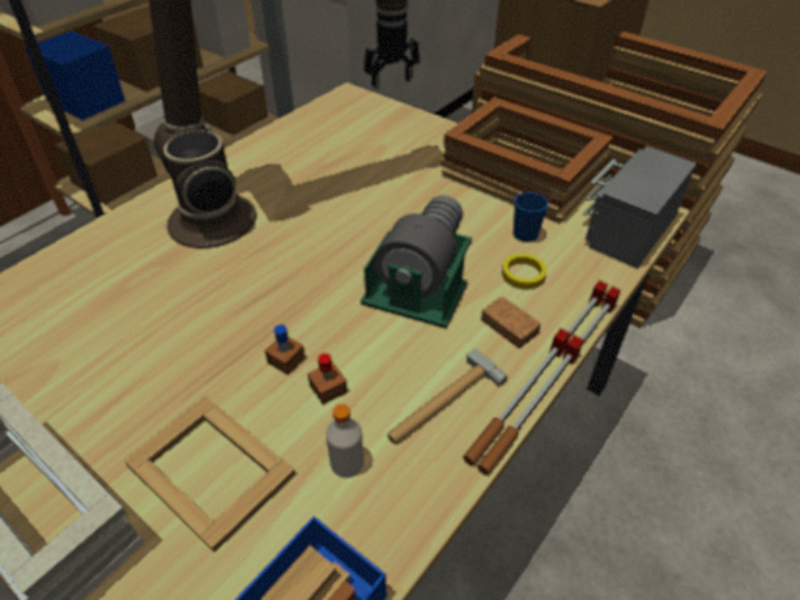

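View pics/b.png

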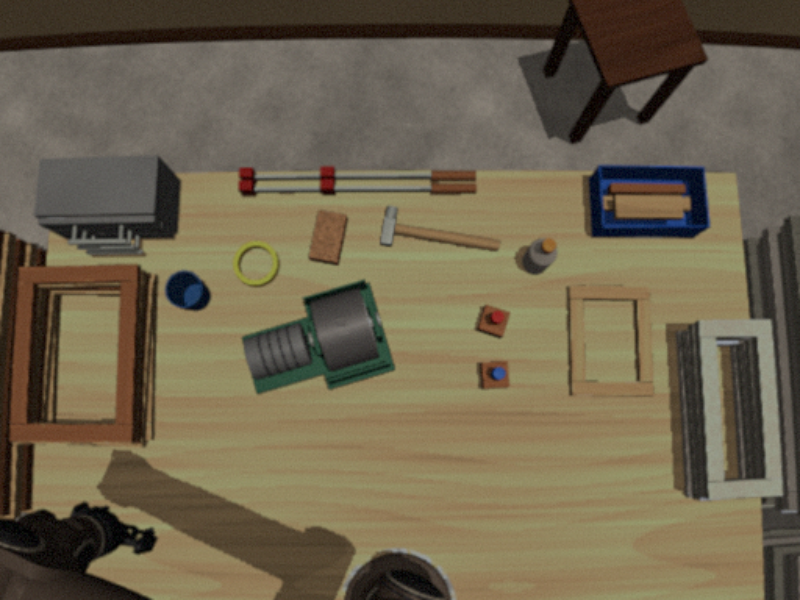

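The scene view shows the drum stand around (420,265), the red key at (325,375), and the blue key at (283,348). In the top view the drum is at (345,330) with the motor to its left, the red key at (495,318), the blue key at (497,374), and the glue at (540,255). The gripper is at the lower left. Next I'll measure.

```bash
cat > h.py <<'E'
from plant import ctrl
import cv2,numpy as np
from scipy.spatial.transform import Rotation as Ro
np.set_printoptions(precision=2,suppress=True)
def K(d):
    f=192/np.tan(np.radians(d["fovy"])/2); return np.array([[f,0,d["cx"]],[0,f,d["cy"]],[0,0,1]])
def shot(n,name=None):
    s=ctrl.read_state(); d=ctrl.get_image(n)
    if n=="wrist":
        T=np.eye(4);T[:3,:3]=Ro.from_rotvec(s["tool_rot"]).as_matrix();T[:3,3]=s["tool_pos"]
        C=np.linalg.inv(T@d["mount"]); d["R"],d["t"]=C[:3,:3],C[:3,3]
    if name: cv2.imwrite(f"pics/{name}.png",d["image"][:,:,::-1])
    return d
def ray(d,uv):
    p=cv2.undistortPoints(np.float64(uv).reshape(-1,1,2),K(d),np.array([d["k1"],0,0,0,0.]))[:,0]
    # k1 model same as OpenCV's
    v=np.c_[p,np.ones(len(p))]@d["R"]; return -d["R"].T@d["t"],v/np.linalg.norm(v,axis=1)[:,None]
def onz(d,uv,z):
    o,v=ray(d,uv); return o+v*((z-o[2])/v[:,2])[:,None]
def proj(d,X):
    return cv2.projectPoints(np.float64(X).reshape(-1,1,3),cv2.Rodrigues(d["R"])[0],d["t"],K(d),np.array([d["k1"],0,0,0,0.]))[0][:,0]
def tri(d1,a,d2,b):
    o1,v1=ray(d1,a);o2,v2=ray(d2,b);v1,v2=v1[0],v2[0]
    s=np.linalg.lstsq(np.c_[v1,-v2],o2-o1,rcond=None)[0]
    A,B=o1+s[0]*v1,o2+s[1]*v2; return (A+B)/2,np.linalg.norm(A-B)
def blobs(d,lo,hi,mn=15,box=None):
    m=cv2.inRange(cv2.cvtColor(d["image"],cv2.COLOR_RGB2HSV),lo,hi)
    if box: k=np.zeros_like(m);k[box[1]:box[3],box[0]:box[2]]=255;m&=k
    n,l,st,c=cv2.connectedComponentsWithStats(m)
    return [(st[i],c[i]) for i in range(1,n) if st[i][4]>=mn],m
E
python3 - <<'E'
from h import *
t=shot("top");s=shot("scene")
for n,d,box in(("top",t,(295,185,335,225)),("scene",s,(195,218,225,242))):
    b,_=blobs(d,(0,150,90),(8,255,255),10,box); print(n,[(x[0].tolist(),x[1]) for x in b])
    if n=="top": a=b[0][1]
    else: print(tri(t,a,s,b[0][1]), onz(t,a,80))
for n,d,box in(("top",t,(150,170,260,260)),("scene",s,(225,140,310,210))):
    b,m=blobs(d,(50,80,20),(95,255,255),5,box); print(n,[(x[0].tolist()) for x in b])
c1=cv2.resize(t["image"][165:265,145:265],None,fx=6.6,fy=6,interpolation=cv2.INTER_CUBIC)
cv2.imwrite("pics/c1.png",c1[:,:,::-1])
E
```

```text
top [([315, 199, 8, 8, 50], array([318.52, 202.28]))]
scene [([204, 226, 8, 7, 47], array([207.3 , 229.06]))]
(array([ 598.85, -210.25,   95.19]), np.float64(0.8052506022217982)) [[ 600.72 -212.68   80.  ]]
top [[195, 180, 38, 12, 62], [156, 182, 96, 69, 1212]]
scene [[232, 151, 69, 58, 1563]]
```

View pics/c1.png

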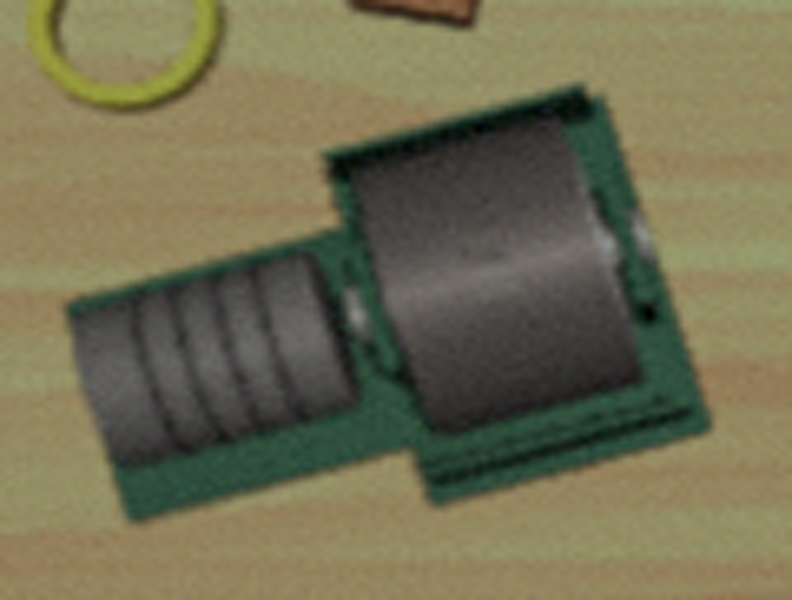

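The crop shows the base plate's near corners at (710,428) and (432,503), its far right corner at about (602,95), and the motor plate end at (70,305) and (135,520). The drum fills (350-640,120-430). No yellow line is visible, as expected.

```bash
python3 - <<'E'
from h import *
t=shot("top")
f=lambda p,z: onz(t,np.array(p)/[6.6,6]+[145,165]-[.42,.42],z)
P=f([(710,428),(432,503),(135,520),(70,305),(602,95)],15);print(P)
for a,b in((0,1),(3,2),(0,4)):
    v=P[b]-P[a];print(a,b,np.linalg.norm(v),np.degrees(np.arctan2(v[1],v[0])))
S=f([(432,480),(690,410)],105);print("shield",S,np.degrees(np.arctan2(*(S[0]-S[1])[1::-1])))
D=f([(350,170),(575,120),(640,380),(440,432)],115);print("drum edges z115",D,D.mean(0), (D[0]+D[3])/2-(D[1]+D[2])/2)
E
```

```text
[[497.99   3.14  15.  ]
 [457.13 143.37  15.  ]
 [447.94 293.8   15.  ]
 [568.18 330.12  15.  ]
 [686.63  58.    15.  ]]
0 1 146.0582698663246 106.24685258105615
3 2 125.60928794949298 -163.189924724746
0 4 196.45935236804598 16.214753723705027
shield [[465.61 134.1  105.  ]
 [501.52  11.69 105.  ]] 106.35219636734689
drum edges z115 [[627.92 174.02 115.  ]
 [654.06  66.24 115.  ]
 [516.53  35.09 115.  ]
 [489.96 129.48 115.  ]] [572.12 101.21 115.  ] [-26.36 101.09   0.  ]
```

```bash
cat >> h.py <<'E'
C=np.array([572.3,101.8]);YAW=np.radians(16.3)
UX=np.array([np.cos(YAW),np.sin(YAW)]);UY=np.array([-UX[1],UX[0]])
def st(x,y): return C+x*UX+y*UY
def yaw(s):   # angle of tool y in world, deg
    y=Ro.from_rotvec(s["tool_rot"]).as_matrix()[:,1]; return np.degrees(np.arctan2(y[1],y[0]))
def plan(p,ang=None,step=45):
    s=ctrl.read_state();R=Ro.from_rotvec(s["tool_rot"]).as_matrix();p=np.array(p,float)
    d=p-s["tool_pos"];a=0 if ang is None else -((ang-yaw(s)+180)%360-180)
    n=int(max(1,np.ceil(np.linalg.norm(d)/step),np.ceil(abs(a)/8.5)))
    out=[]
    for i in range(n):
        Ri=R@Ro.from_euler('z',a*i/n,degrees=True).as_matrix()
        out.append([*(Ri.T@d/n/10).round(2),round(a/n,2)])
    print("yaw",yaw(s),"pos",s["tool_pos"],"F",s["ft_force"],"t",s["time_s"],"gap",s["finger_gap"])
    for o in out: print(*[float(v) for v in o],sep=', ')
E
python3 - <<'E'
from h import *
p=st(0,-30);print(p);plan([*p,265],16.3)
E
```

```text
[580.72  73.01]
yaw 66.57805077363746 pos [208.62 481.58 220.01] F [0.41 0.33 0.11] t 0.3 gap 1.0035861556926235
-3.88, -1.75, -0.34, 3.87
-3.98, -1.48, -0.34, 3.87
-4.08, -1.21, -0.34, 3.87
-4.15, -0.93, -0.34, 3.87
-4.2, -0.65, -0.34, 3.87
-4.24, -0.36, -0.34, 3.87
-4.25, -0.08, -0.34, 3.87
-4.25, 0.21, -0.34, 3.87
-4.22, 0.49, -0.34, 3.87
-4.18, 0.78, -0.34, 3.87
-4.12, 1.06, -0.34, 3.87
-4.04, 1.33, -0.34, 3.87
-3.94, 1.6, -0.34, 3.87
```

>>> servo_tool(targets=[-3.9, -1.7, -1.0, 3.9, -4.0, -1.5, -1.0, 3.9, -4.1, -1.2, -1.0, 3.9, -4.1, -0.9, -1.0, 3.9, -4.2, -0.7, -0.3, 3.9, -4.2, -0.4, 0, 3.9, -4.3, -0.1, 0, 3.9, -4.3, 0.2, 0, 3.9], jaw=-1, force=60)

```text
time_s: 1.1
tool_pos: [440.7, 222.6, 264.0]
tool_rot: [1.454, 2.784, -0.0]
ft_force: [0.8, -0.6, 0.3]
finger_gap: -0.004
```

```bash
python3 - <<'E'
from h import *
plan([*st(0,-30),265],16.3)
E
```

```text
yaw 34.8259391148338 pos [440.65 222.55 263.95] F [ 0.84 -0.58  0.33] t 1.1 gap -0.003520253641767942
-4.06, 0.59, -0.02, 3.71
-4.01, 0.85, -0.02, 3.71
-3.94, 1.11, -0.02, 3.71
-3.86, 1.36, -0.02, 3.71
-3.77, 1.61, -0.02, 3.71
```

>>> servo_tool(targets=[-4.1, 0.6, 0, 3.7, -4.0, 0.9, 0, 3.7, -3.9, 1.1, 0, 3.7, -3.9, 1.4, 0, 3.7, -3.8, 1.6, 0, 3.7, 0, 0, 0, 0])

```text
time_s: 1.7
tool_pos: [588.1, 60.4, 263.1]
tool_rot: [1.909, 2.493, 0.0]
ft_force: [0.1, 0.4, 0.5]
finger_gap: 0.002
```

```bash
python3 - <<'E'
from h import *
d=shot("wrist","w1")
plan([*st(0,-30),230],16.3)
im=d["image"].copy()
for x,y,z,c in((-100,-75,15,0),(-100,75,15,0),(100,-75,15,0),(100,75,15,0),(0,50,190,1),(0,-50,190,1),(0,0,190,1),(-75,50,115,2),(75,50,115,2),(0,62,115,2)):
    u=proj(d,[*st(x,y),z])[0]; 
    if abs(u).max()<2000: cv2.circle(im,(int(u[0]),int(u[1])),3,[(255,0,0),(0,255,0),(255,0,255)][c],1)
cv2.imwrite("pics/w1b.png",cv2.resize(im,(800,600))[:,:,::-1])
E
```

```text
yaw 15.228947820452868 pos [586.83  61.77 263.45] F [-1.04  0.4  -0.29] t 1.75 gap -0.0013760659354240651
1.25, -0.3, 3.34, -1.07
```

View pics/w1b.png

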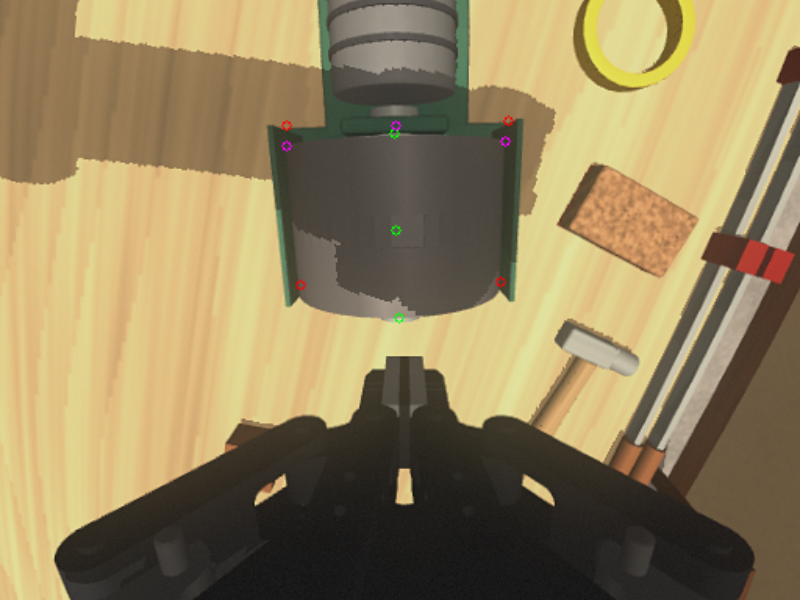

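The wrist view shows the drum silhouette at about (288–503, 135–318), and my stand estimate's projected points match the axle and drum ends. A faint, unmarked square sits at (405,230), near the top. There is no yellow line near it, so it is not the marked socket and I'll keep my fingers off it. The fingertips are at (405,370). Now I'll move down to feel the top.

>>> servo_tool(targets=[1.2, -0.3, 2.5, -1.1, 0, 0, 2.4, 0, 0, 0, 0, 0])

```text
time_s: 2.05
tool_pos: [580.2, 73.7, 213.8]
tool_rot: [1.881, 2.515, 0.003]
ft_force: [-0.4, -0.3, 0.2]
finger_gap: 0.002
```

```bash
python3 - <<'E'
from h import *
plan([*st(0,-30),208],16.3)
i=cv2.imread("pics/w1.png")[60:215,165:340]
cv2.imwrite("pics/w1c.png",cv2.resize(cv2.convertScaleAbs(i,alpha=2),None,fx=4.4,fy=3.8,interpolation=cv2.INTER_CUBIC))
E
```

```text
yaw 16.42167147984436 pos [580.2   73.72 213.81] F [-0.39 -0.35  0.25] t 2.05 gap 0.002495648263271318
-0.08, 0.03, 0.58, 0.12
```

View pics/w1c.png

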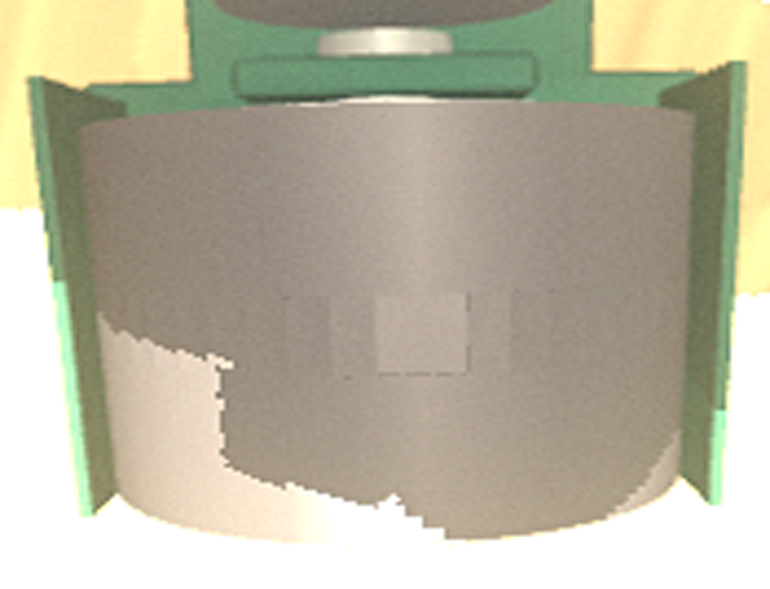

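The enlarged crop shows that the squares are only flat facets of the drum's middle band, so there is no socket on top. I'll feel downward.

>>> servo_tool(targets=[0, 0, 0.3, 0, 0, 0, 0.25, 0, 0, 0, 0, 0])

```text
time_s: 2.35
tool_pos: [579.6, 75.4, 210.8]
tool_rot: [1.877, 2.517, 0.006]
ft_force: [-0.3, 0.3, -1.1]
finger_gap: 0.003
```

>>> servo_tool(targets=[0, 0, 0.1, 0])

```text
time_s: 2.45
tool_pos: [580.0, 75.6, 210.9]
tool_rot: [1.876, 2.516, 0.007]
ft_force: [-0.2, 0.2, 0.5]
finger_gap: -0.0
```

```bash
python3 - <<'E'
from h import *
for i in range(6):
    s=ctrl.read_state();print(s["time_s"],s["tool_pos"],s["ft_force"],s["qvel"]);ctrl.get_image("wrist")
E
```

```text
2.45 [580.    75.63 210.87] [-0.24  0.15  0.47] [ 0.   -0.   -0.02 -0.02  0.    0.  ]
2.5 [580.    75.56 210.7 ] [ 0.14 -0.17 -0.28] [-0.  0. -0.  0. -0. -0.]
2.55 [579.95  75.48 210.51] [-0.73  0.55 -0.64] [-0.  0. -0. -0.  0.  0.]
2.6 [579.87  75.42 210.32] [-0.21 -0.3  -0.67] [-0.  0. -0. -0. -0. -0.]
2.65 [579.83  75.4  210.19] [-0.81 -0.19 -0.56] [-0.  0. -0. -0.  0.  0.]
2.7 [579.77  75.34 210.06] [ 0.36  0.3  -0.32] [ 0. -0. -0.  0.  0. -0.]
```

>>> servo_tool(targets=[0, 0, 0.2, 0, 0, 0, 0.2, 0])

```text
time_s: 2.95
tool_pos: [580.0, 75.2, 206.0]
tool_rot: [1.877, 2.516, 0.006]
ft_force: [-0.1, -0.5, -0.6]
finger_gap: 0.0
```

>>> servo_tool(targets=[0, 0, 0.1, 0])

```text
time_s: 3.05
tool_pos: [579.9, 75.2, 204.7]
tool_rot: [1.877, 2.517, 0.006]
ft_force: [-0.7, -0.5, 0.4]
finger_gap: 0.0
```

>>> servo_tool(targets=[0, 0, 0.1, 0])

```text
time_s: 3.15
tool_pos: [579.8, 75.2, 203.4]
tool_rot: [1.877, 2.517, 0.006]
ft_force: [0.4, 0.6, 0.5]
finger_gap: 0.002
```

>>> servo_tool(targets=[0, 0, 0.1, 0])

```text
time_s: 3.25
tool_pos: [579.8, 75.1, 202.2]
tool_rot: [1.877, 2.517, 0.005]
ft_force: [-0.8, 0.3, -0.3]
finger_gap: -0.005
```

>>> servo_tool(targets=[0, 0, 0.05, 0])

```text
time_s: 3.35
tool_pos: [579.8, 75.1, 201.6]
tool_rot: [1.877, 2.517, 0.005]
ft_force: [-0.5, -0.2, -0.3]
finger_gap: 0.001
```

>>> servo_tool(targets=[0, 0, 0.07, 0])

```text
time_s: 3.45
tool_pos: [579.8, 75.1, 200.8]
tool_rot: [1.878, 2.517, 0.005]
ft_force: [-0.1, -0.6, -0.7]
finger_gap: 0.0
```

>>> servo_tool(targets=[0, 0, 0.05, 0])

```text
time_s: 3.55
tool_pos: [579.8, 75.1, 200.2]
tool_rot: [1.877, 2.517, 0.005]
ft_force: [-0.8, -0.1, 0.3]
finger_gap: 0.005
```

>>> servo_tool(targets=[0, 0, 0.05, 0])

```text
time_s: 3.65
tool_pos: [579.7, 75.1, 199.7]
tool_rot: [1.877, 2.517, 0.005]
ft_force: [0.7, 0.5, -0.1]
finger_gap: -0.001
```

>>> servo_tool(targets=[0, 0, 0.05, 0])

```text
time_s: 3.75
tool_pos: [579.8, 75.1, 199.2]
tool_rot: [1.877, 2.517, 0.005]
ft_force: [-0.7, 0.1, -0.0]
finger_gap: -0.003
```

>>> servo_tool(targets=[0, 0, 0.05, 0])

```text
time_s: 3.85
tool_pos: [579.8, 75.2, 198.7]
tool_rot: [1.877, 2.517, 0.005]
ft_force: [0.4, 0.1, 0.5]
finger_gap: 0.0
```

>>> servo_tool(targets=[0, 0, 0.05, 0])

```text
time_s: 3.95
tool_pos: [579.8, 75.1, 198.2]
tool_rot: [1.877, 2.517, 0.005]
ft_force: [0.1, -0.1, -0.2]
finger_gap: 0.001
```

```bash
python3 - <<'E'
from h import *
d=shot("wrist","w2"); s=ctrl.read_state();print(s["tool_pos"],s["ft_force"])
cv2.imwrite("pics/w2b.png",cv2.resize(d["image"],(800,600))[:,:,::-1])
E
```

```text
[579.76  75.16 198.06] [-0.5   0.73 -0.3 ]
```

View pics/w2b.png

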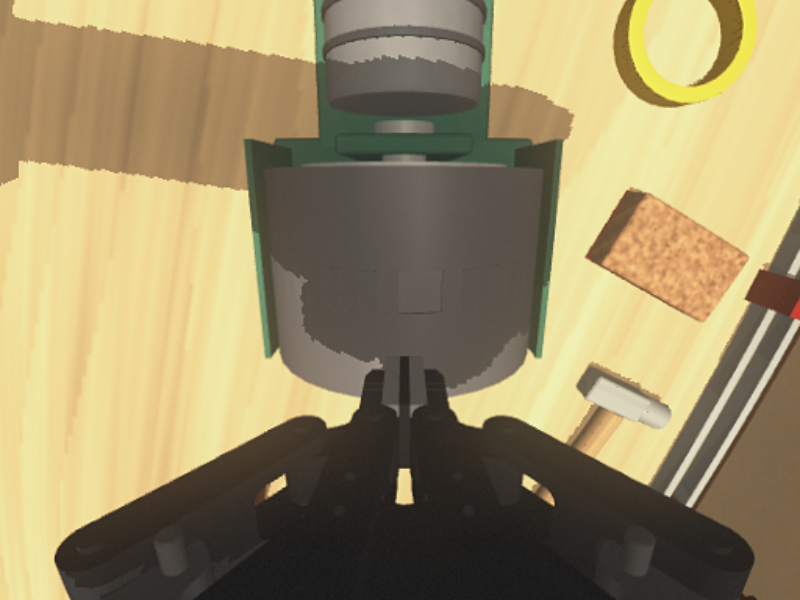

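The fingertips at (404,385) are over the drum's near end, as intended, but not yet touching.

>>> servo_tool(targets=[0, 0, 0.06, 0])

```text
time_s: 4.1
tool_pos: [579.8, 75.2, 197.5]
tool_rot: [1.877, 2.517, 0.006]
ft_force: [0.2, -0.4, 0.3]
finger_gap: -0.004
```

>>> servo_tool(targets=[0, 0, 0.06, 0])

```text
time_s: 4.2
tool_pos: [579.8, 75.2, 196.9]
tool_rot: [1.877, 2.517, 0.005]
ft_force: [-0.9, 0.1, 0.9]
finger_gap: 0.0
```

>>> servo_tool(targets=[0, 0, 0.05, 0])

```text
time_s: 4.3
tool_pos: [579.8, 75.1, 196.3]
tool_rot: [1.877, 2.517, 0.005]
ft_force: [-0.5, 0.2, 0.2]
finger_gap: -0.001
```

```bash
python3 - <<'E'
from h import *
d=ctrl.get_image("wrist"); M=np.linalg.inv(d["mount"]);d["R"],d["t"]=M[:3,:3],M[:3,3]
for z in(0,5,14,20): print(z,proj(d,[[11,0,z],[-11,0,z],[11,7,z]])*800/512)
i=cv2.imread("pics/w2.png"); g=i[:,:,1]
print(g[215:275:3,258]) 
E
```

```text
0 [[405.12 339.31]
 [405.04 388.91]
 [422.81 339.31]]
5 [[405.08 334.66]
 [405.   383.11]
 [422.26 334.66]]
14 [[405.   326.93]
 [404.93 373.43]
 [421.36 326.93]]
20 [[404.95 322.17]
 [404.88 367.45]
 [420.8  322.17]]
[86 86 84 84 86 37 38 37 39 40 38 38 41 41 41 54 53 52 51 51]
```

>>> servo_tool(targets=[0, 0, 0.06, 0])

```text
time_s: 4.45
tool_pos: [579.8, 75.2, 195.6]
tool_rot: [1.877, 2.517, 0.005]
ft_force: [-0.2, 0.7, -0.4]
finger_gap: 0.005
```

>>> servo_tool(targets=[0, 0, 0.05, 0])

```text
time_s: 4.55
tool_pos: [579.8, 75.2, 195.1]
tool_rot: [1.877, 2.517, 0.005]
ft_force: [-1.0, -0.2, 0.9]
finger_gap: 0.002
```

```bash
python3 - <<'E'
from h import *
d=shot("scene","s2"); s=ctrl.read_state()
p=np.array(s["tool_pos"]); print(proj(d,[p,p-[0,0,14],[*p[:2],190],[*st(0,-50),190]]))
c=d["image"][100:200,220:320];cv2.imwrite("pics/s2c.png",cv2.resize(c,(600,600),interpolation=cv2.INTER_CUBIC)[:,:,::-1])
E
```

```text
[[263.13 149.13]
 [263.07 152.66]
 [263.11 150.39]
 [260.59 154.69]]
```

View pics/s2c.png

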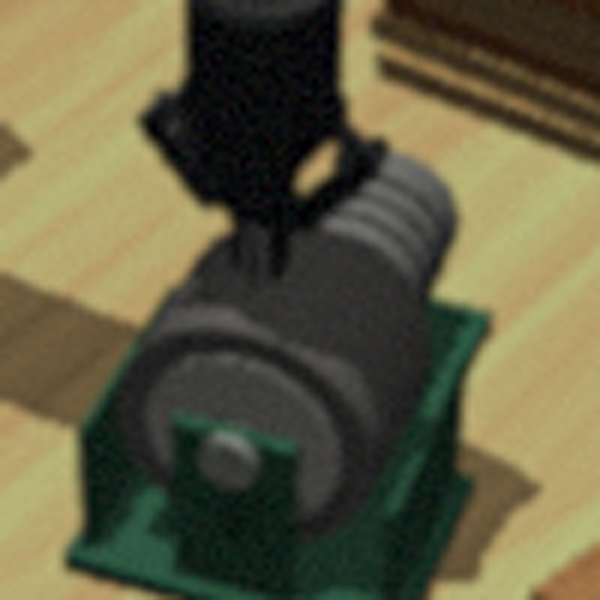

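The scene crop shows the fingertips ending at (268,278), which is about 4 camera pixels (roughly 15 mm) above the drum surface expected at (259,302). The shut tips seem to stand higher than the stated overhang. I'll go down carefully.

>>> servo_tool(targets=[0, 0, 0.2, 0, 0, 0, 0.2, 0])

```text
time_s: 4.8
tool_pos: [579.9, 75.2, 191.0]
tool_rot: [1.877, 2.517, 0.006]
ft_force: [0.0, 0.4, -0.5]
finger_gap: 0.001
```

>>> servo_tool(targets=[0, 0, 0.1, 0, 0, 0, 0.05, 0])

```text
time_s: 5.0
tool_pos: [579.8, 75.2, 189.0]
tool_rot: [1.877, 2.517, 0.005]
ft_force: [0.0, 0.6, 0.5]
finger_gap: -0.001
```

```bash
python3 - <<'E'
from h import *
# tip row from the wrist picture: brightness column through the left finger, and motion of the drum's wood/finger edge
d=shot("wrist","w3"); s=ctrl.read_state();print(s["tool_pos"],s["ft_force"],s["joint_torque"],s["finger_gap"])
a=cv2.imread("pics/w1.png").astype(int);b=cv2.imread("pics/w2.png").astype(int)
for c in (250,254,262,266): print(c,a[220:270:2,c,1],b[220:270:2,c,1])
E
```

```text
[579.74  75.16 188.88] [ 0.    0.42 -0.24] [ -0.   -51.21  35.64  -0.04   0.    -0.  ] -0.00428592516513445
250 [219 219 219 221  67  82  80  80  82  82  83  80  78  78  79  79  76  77
  77  81 108  48  46  46  46] [ 82  83  84  84  74  77  78  78  77  78  78  80  77  79  79  79  78  78
  77  85 115  39  43  42  41]
254 [215 214 213 216  67  82  80  80  83  81  80  81  78  79  78  79  77  77
  75  81 115 115 110  87  44] [ 85  82  85  85  73  79  79  79  78  78  79  79  81  79  77  78  78  79
  80  83 126 126 123  93  41]
262 [208 212 212 216  68  82  81  83  81  84  72  73  74  72  72  64  65  65
  61  65  87  88  87  79  48] [85 84 86 87 74 81 80 82 80 83 69 68 69 69 69 60 58 62 59 64 95 91 92 85
 45]
266 [212 213 212 217  69  82  80  80  81  81  81  78  79  78  79  78  77  78
  76  81 112  46  49  46  47] [ 88  85  86  87  75  79  77  77  77  78  78  79  77  77  75  76  79  80
  78  83 121  34  39  41  40]
```

>>> servo_tool(targets=[0, 0, 0.1, 0, 0, 0, 0.05, 0])

```text
time_s: 5.25
tool_pos: [579.8, 75.2, 187.3]
tool_rot: [1.877, 2.517, 0.005]
ft_force: [-0.2, -0.9, 0.8]
finger_gap: -0.001
```

>>> servo_tool(targets=[0, 0, 0.05, 0])

```text
time_s: 5.35
tool_pos: [579.8, 75.2, 186.8]
tool_rot: [1.877, 2.517, 0.005]
ft_force: [0.6, -0.1, 0.6]
finger_gap: 0.001
```

>>> servo_tool(targets=[0, 0, 0.08, 0, 0, 0, 0.05, 0])

```text
time_s: 5.55
tool_pos: [579.8, 75.2, 185.5]
tool_rot: [1.877, 2.517, 0.005]
ft_force: [0.3, 0.4, 1.0]
finger_gap: 0.001
```

>>> servo_tool(targets=[0, 0, 0.05, 0])

```text
time_s: 5.65
tool_pos: [579.9, 75.2, 184.9]
tool_rot: [1.877, 2.517, 0.005]
ft_force: [-0.7, -0.3, 0.0]
finger_gap: -0.001
```

>>> servo_tool(targets=[0, 0, 0.08, 0, 0, 0, 0.05, 0])

```text
time_s: 5.85
tool_pos: [579.8, 75.2, 183.5]
tool_rot: [1.877, 2.517, 0.005]
ft_force: [-0.4, -0.1, 0.4]
finger_gap: 0.0
```

>>> servo_tool(targets=[0, 0, 0.05, 0])

```text
time_s: 5.95
tool_pos: [579.8, 75.2, 183.0]
tool_rot: [1.877, 2.517, 0.005]
ft_force: [-0.2, -0.3, -0.6]
finger_gap: 0.004
```

>>> servo_tool(targets=[0, 0, 0.08, 0, 0, 0, 0.05, 0])

```text
time_s: 6.15
tool_pos: [579.9, 75.2, 181.6]
tool_rot: [1.877, 2.517, 0.005]
ft_force: [0.8, -0.8, 1.0]
finger_gap: 0.0
```

>>> servo_tool(targets=[0, 0, 0.05, 0])

```text
time_s: 6.25
tool_pos: [579.8, 75.2, 181.0]
tool_rot: [1.877, 2.517, 0.005]
ft_force: [0.4, -0.8, 0.0]
finger_gap: 0.004
```

>>> servo_tool(targets=[0, 0, 0.08, 0, 0, 0, 0.05, 0])

```text
time_s: 6.45
tool_pos: [579.9, 75.2, 179.6]
tool_rot: [1.877, 2.517, 0.005]
ft_force: [0.4, 0.4, -0.2]
finger_gap: 0.002
```

>>> servo_tool(targets=[0, 0, 0.05, 0])

```text
time_s: 6.55
tool_pos: [579.8, 75.2, 179.1]
tool_rot: [1.877, 2.517, 0.005]
ft_force: [-0.0, -1.0, 0.5]
finger_gap: 0.0
```

>>> servo_tool(targets=[0, 0, 0.08, 0, 0, 0, 0.05, 0])

```text
time_s: 6.75
tool_pos: [579.9, 75.2, 177.6]
tool_rot: [1.877, 2.517, 0.005]
ft_force: [-0.3, -0.8, 0.1]
finger_gap: 0.002
```

>>> servo_tool(targets=[0, 0, 0.05, 0])

```text
time_s: 6.85
tool_pos: [579.9, 75.2, 177.1]
tool_rot: [1.877, 2.517, 0.005]
ft_force: [-0.5, 0.9, 1.0]
finger_gap: -0.0
```

```bash
python3 - <<'E'
from h import *
d=shot("wrist","w4");e=shot("scene","s4")
a=cv2.resize(d["image"][120:290,170:350],(400,378),interpolation=cv2.INTER_CUBIC)
b=cv2.resize(e["image"][115:178,230:297],(400,378),interpolation=cv2.INTER_CUBIC)
cv2.imwrite("pics/ws4.png",cv2.convertScaleAbs(np.hstack([a,b]),alpha=1.6)[:,:,::-1])
E
```

```text
(no output)
```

View pics/ws4.png

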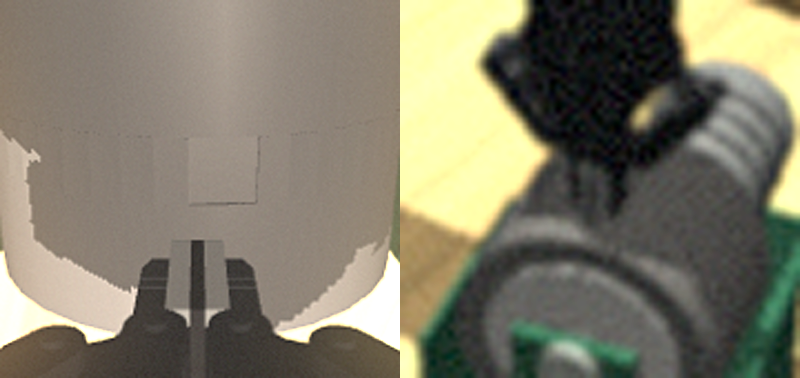

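The wrist view (left) shows the tips at (197,245) just short of the drum surface. In the scene view (right) the tip at (615,215) lies almost on it, so contact is near.

>>> servo_tool(targets=[0, 0, 0.07, 0, 0, 0, 0.05, 0])

```text
time_s: 7.15
tool_pos: [579.9, 75.2, 176.0]
tool_rot: [1.877, 2.517, 0.006]
ft_force: [-1.1, 0.6, 2.4]
finger_gap: -0.0
```

>>> servo_tool(targets=[0, 0, 0.05, 0])

```text
time_s: 7.25
tool_pos: [579.9, 75.2, 175.8]
tool_rot: [1.877, 2.516, 0.006]
ft_force: [-1.5, -0.4, 3.2]
finger_gap: 0.0
```

Contact is at a TCP z of about 176.2. Next is a trial stroke, pressing slightly harder.

>>> servo_tool(targets=[0, 0, 0.04, 0, 0, 0.4, 0.02, 0, 0, 0.4, 0.0, 0])

```text
time_s: 7.55
tool_pos: [587.4, 77.4, 176.1]
tool_rot: [1.877, 2.516, 0.006]
ft_force: [-0.9, -0.3, 1.3]
finger_gap: 0.001
```

```bash
cat >> h.py <<'E'
def where():
    s=ctrl.read_state();p=s["tool_pos"];e=p[:2]-C
    print("stand x,y",e@UX,e@UY,"z",p[2],"yaw",yaw(s),"F ft/axle/z",s["ft_force"][:2]@UX,s["ft_force"][:2]@UY,s["ft_force"][2],"t",s["time_s"],"gap",s["finger_gap"])
E
python3 -c "
from h import *
where()"
```

```text
stand x,y 7.650429419703909 -27.705221796356447 z 176.0578914452751 yaw 16.544001874681282 F ft/axle/z -0.9130277465370439 -0.028113642719135384 1.3068674865453893 t 7.55 gap 0.001482436330662433
```

>>> servo_tool(targets=[0, 0, 0.07, 0, 0, 0.4, 0.05, 0])

```text
time_s: 7.75
tool_pos: [592.1, 78.7, 175.4]
tool_rot: [1.877, 2.515, 0.007]
ft_force: [-0.7, -0.2, 4.1]
finger_gap: 0.002
```

>>> servo_tool(targets=[0, 0.4, 0.05, 0, 0, 0.4, 0.05, 0])

```text
time_s: 7.95
tool_pos: [600.6, 81.3, 174.4]
tool_rot: [1.876, 2.515, 0.008]
ft_force: [-1.2, -0.6, 1.0]
finger_gap: -0.002
```

>>> servo_tool(targets=[0, 0, -0.8, 0, 0, -2.5, -0.3, 0, 0, -2.4, 0, 0, 0, 0, 0.7, 0, 0, 0, 0, 0])

```text
time_s: 8.45
tool_pos: [554.0, 67.5, 177.0]
tool_rot: [1.877, 2.517, 0.006]
ft_force: [-0.9, 0.0, -0.0]
finger_gap: -0.0
```

```bash
python3 -c "
from h import *
where()"
```

```text
stand x,y -27.162685792086727 -27.770900920579514 z 176.97861731903885 yaw 16.58095930641606 F ft/axle/z -0.8147909066925136 0.2782764687590823 -0.014123578802462136 t 8.45 gap -0.000152186648231394
```

>>> servo_tool(targets=[0, 0, 0.2, 0, 0, 0, 0.15, 0])

```text
time_s: 8.65
tool_pos: [555.2, 67.8, 173.5]
tool_rot: [1.876, 2.517, 0.007]
ft_force: [-1.9, -1.1, 1.4]
finger_gap: -0.002
```

>>> servo_tool(targets=[0, 0, 0.06, 0])

```text
time_s: 8.75
tool_pos: [555.4, 67.8, 172.8]
tool_rot: [1.876, 2.517, 0.006]
ft_force: [-3.7, -1.3, 4.2]
finger_gap: -0.002
```

>>> servo_tool(targets=[0, 0.5, -0.1, 0, 0, 0.5, -0.06, 0])

```text
time_s: 8.95
tool_pos: [565.3, 70.8, 175.1]
tool_rot: [1.876, 2.517, 0.006]
ft_force: [-2.2, -0.0, 2.6]
finger_gap: 0.001
```

>>> servo_tool(targets=[0, 0.5, -0.03, 0])

```text
time_s: 9.05
tool_pos: [570.8, 72.4, 175.7]
tool_rot: [1.876, 2.517, 0.006]
ft_force: [-1.5, -0.7, 3.3]
finger_gap: -0.002
```

>>> servo_tool(targets=[0, 0.5, 0.05, 0, 0, 0.5, 0.05, 0])

```text
time_s: 9.25
tool_pos: [582.2, 75.7, 175.5]
tool_rot: [1.875, 2.516, 0.008]
ft_force: [-1.6, -1.1, 5.4]
finger_gap: 0.001
```

>>> servo_tool(targets=[0, 0.5, 0.06, 0, 0, 0.5, 0.07, 0, 0, 0.5, 0.09, 0])

```text
time_s: 9.55
tool_pos: [599.6, 80.9, 174.4]
tool_rot: [1.874, 2.514, 0.013]
ft_force: [-1.3, -0.4, 2.9]
finger_gap: -0.001
```

```bash
python3 -c "
from h import *
where();d=shot('wrist','w5');b,m=blobs(d,(22,120,80),(35,255,255),20,(170,70,345,260));print([(x[0].tolist()) for x in b])
a=cv2.imread('pics/w4.png',0)[150:240,180:340];c=cv2.imread('pics/w5.png',0)[150:240,180:340]
"
```

```text
stand x,y 20.30244290474461 -27.6983526939758 z 174.4316876259745 yaw 16.61095976479516 F ft/axle/z -1.3498740652114873 0.02421435971987157 2.8994706507895947 t 9.55 gap -0.0013171586764801643
[]
```

>>> servo_tool(targets=[0, 0.5, 0.13, 0, 0, 0.5, 0.16, 0, 0, 0.5, 0.19, 0])

```text
time_s: 9.9
tool_pos: [616.0, 85.7, 168.9]
tool_rot: [1.873, 2.514, 0.013]
ft_force: [0.1, -0.7, 2.3]
finger_gap: -0.003
```

>>> servo_tool(targets=[0, 0, -1.2, 0, 0, -3.5, -0.2, 0, 0, -3.5, 0, 0, 0, 0, 0.4, 0, 0, 0, 0, 0])

```text
time_s: 10.4
tool_pos: [547.6, 65.6, 177.4]
tool_rot: [1.875, 2.517, 0.009]
ft_force: [-0.0, 0.1, -0.9]
finger_gap: 0.003
```

```bash
python3 -c "
from h import *
where()"
```

```text
stand x,y -33.883315970238975 -27.77893439903528 z 177.37624933031694 yaw 16.64284627085709 F ft/axle/z 0.026065967102566683 0.13354532919988002 -0.869492728278822 t 10.4 gap 0.0025642496737861087
```

>>> servo_tool(targets=[0, 0, 0.3, 0, 0, 0, 0.25, 0, 0, 0, 0.1, 0])

```text
time_s: 10.7
tool_pos: [549.5, 66.1, 171.1]
tool_rot: [1.874, 2.516, 0.01]
ft_force: [-2.4, -0.2, 3.0]
finger_gap: 0.005
```

>>> servo_tool(targets=[0, 0.5, -0.13, 0, 0, 0.5, -0.11, 0])

```text
time_s: 10.9
tool_pos: [559.2, 68.9, 173.9]
tool_rot: [1.874, 2.517, 0.008]
ft_force: [-2.1, -1.1, 4.1]
finger_gap: -0.001
```

>>> servo_tool(targets=[0, 0.5, -0.06, 0])

```text
time_s: 11.0
tool_pos: [564.6, 70.5, 175.0]
tool_rot: [1.874, 2.517, 0.009]
ft_force: [-1.2, -0.5, 3.6]
finger_gap: -0.002
```

Continue the stroke over the top and down.

>>> servo_tool(targets=[0, 0.5, 0, 0, 0, 0.5, 0.03, 0])

```text
time_s: 11.2
tool_pos: [576.1, 73.9, 175.6]
tool_rot: [1.873, 2.516, 0.011]
ft_force: [-1.1, -0.5, 5.4]
finger_gap: 0.003
```

>>> servo_tool(targets=[0, 0.5, 0.05, 0, 0, 0.5, 0.05, 0, 0, 0.5, 0.06, 0, 0, 0.5, 0.08, 0])

```text
time_s: 11.6
tool_pos: [598.9, 80.7, 174.6]
tool_rot: [1.871, 2.514, 0.016]
ft_force: [-0.6, 0.3, 2.7]
finger_gap: 0.0
```

```bash
python3 -c "
from h import *
where();d=shot('wrist','w6');b,m=blobs(d,(20,110,60),(38,255,255),8,(170,90,345,260));print([(x[0].tolist()) for x in b])
"
```

```text
stand x,y 19.591402812567782 -27.75841740725759 z 174.59962385887317 yaw 16.672903642236502 F ft/axle/z -0.46295905263486953 0.4010742318079326 2.6560589132561954 t 11.6 gap 0.00042444548238712376
[]
```

>>> servo_tool(targets=[0, 0.5, 0.13, 0, 0, 0.5, 0.16, 0, 0, 0.5, 0.19, 0])

```text
time_s: 11.95
tool_pos: [615.3, 85.6, 169.2]
tool_rot: [1.871, 2.513, 0.017]
ft_force: [-0.7, -0.1, 2.1]
finger_gap: 0.0
```

>>> servo_tool(targets=[0, 0, -1.2, 0, 0, -3.5, -0.2, 0, 0, -3.5, 0, 0, 0, 0, 0.4, 0, 0, 0, 0, 0])

```text
time_s: 12.45
tool_pos: [546.8, 65.4, 177.3]
tool_rot: [1.872, 2.517, 0.012]
ft_force: [-0.2, 0.6, -0.7]
finger_gap: 0.001
```

```bash
python3 -c "
from h import *
where();d=shot('wrist','w7');b,m=blobs(d,(20,110,60),(38,255,255),8,(150,70,345,260));print([(x[0].tolist()) for x in b])
"
```

```text
stand x,y -34.72835935271509 -27.771438052133472 z 177.2940813057502 yaw 16.7093542531358 F ft/axle/z -0.02809513178845191 0.5824832609655424 -0.7114475420165778 t 12.45 gap 0.001425173537477516
[[220, 115, 4, 6, 9], [222, 228, 7, 24, 84]]
```

```bash
python3 -c "
from h import *
i=cv2.imread('pics/w7.png')[70:290,150:400];cv2.imwrite('pics/w7c.png',cv2.resize(i,(680,598),interpolation=cv2.INTER_CUBIC))
"
```

```text
(no output)
```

View pics/w7c.png

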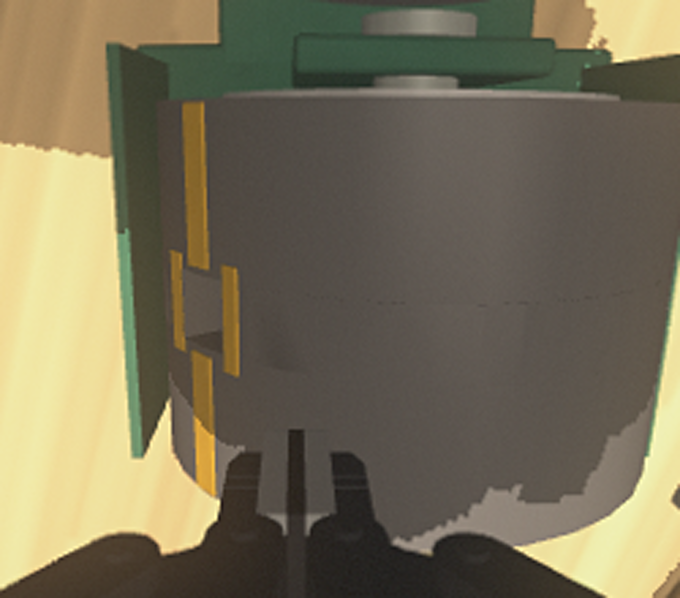

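The crop shows the socket at (203,305), framed in yellow, with its line running from (195,105) to (205,490) on the left flank. I'll compute its angle by casting rays onto the cylinder.

```bash
cat >> h.py <<'E'
def ang(d,uv,R=75.5,zc=115.):
    o,v=ray(d,uv);out=[]
    B=np.c_[[*UX,0],[*UY,0],[0,0,1]].T
    o=B@(o-[*C,zc]);v=v@B.T
    a=v[:,0]**2+v[:,2]**2;b=o[0]*v[:,0]+o[2]*v[:,2];c=o[0]**2+o[2]**2-R*R;D=b*b-a*c
    s=(-b-np.sqrt(np.where(D>0,D,np.nan)))/a;p=o+v*s[:,None]
    return np.degrees(np.arctan2(p[:,0],p[:,2])),p[:,1]
def line(d,R=75.5):
    m=cv2.inRange(cv2.cvtColor(d["image"],cv2.COLOR_RGB2HSV),(16,140,60),(28,255,255))
    v,u=np.nonzero(m);A,Y=ang(d,np.c_[u,v]+0.,R);k=~np.isnan(A)&(np.abs(A)<100)
    for lo,hi in((-45,-12),(-8,8),(12,45)):
        q=k&(Y>lo)&(Y<hi)
        if q.sum()>5: print("y",lo,hi,"n",q.sum(),"angle med",np.median(A[q]),"5/95",np.percentile(A[q],[5,95]))
E
python3 - <<'E'
from h import *
d=shot("wrist","w8")
for R in(72,75.5,78): print(R);line(d,R)
E
```

```text
72
y -45 -12 n 345 angle med -54.97619228587186 5/95 [-64.54 -46.82]
y -8 8 n 206 angle med -46.06760725531521 5/95 [-72.7  -43.25]
y 12 45 n 395 angle med -55.391203628957776 5/95 [-59.8  -52.01]
75.5
y -45 -12 n 323 angle med -50.31484889034371 5/95 [-53.67 -47.46]
y -8 8 n 214 angle med -42.71797731738771 5/95 [-61.58 -40.41]
y 12 45 n 428 angle med -50.64994119355586 5/95 [-54.11 -47.72]
78
y -45 -12 n 322 angle med -47.584489024495184 5/95 [-50.39 -45.09]
y -8 8 n 222 angle med -40.76241189751089 5/95 [-56.84 -38.63]
y 12 45 n 449 angle med -47.84284553150112 5/95 [-50.89 -45.1 ]
```

>>> servo_tool(targets=[0, 0, 0.3, 0, 0, 0, 0.25, 0, 0, 0, 0.12, 0])

```text
time_s: 12.85
tool_pos: [549.6, 66.1, 170.7]
tool_rot: [1.871, 2.517, 0.014]
ft_force: [-2.2, -1.9, 4.8]
finger_gap: -0.0
```

>>> servo_tool(targets=[0, 0.5, -0.12, 0, 0, 0.5, -0.1, 0, 0, 0.5, -0.06, 0])

```text
time_s: 13.15
tool_pos: [563.9, 70.4, 174.8]
tool_rot: [1.871, 2.517, 0.011]
ft_force: [-2.4, -0.4, 3.4]
finger_gap: 0.001
```

>>> servo_tool(targets=[0, 0.5, 0, 0, 0, 0.5, 0.03, 0, 0, 0.5, 0.05, 0])

```text
time_s: 13.45
tool_pos: [580.5, 75.2, 175.5]
tool_rot: [1.87, 2.516, 0.014]
ft_force: [-1.3, -0.1, 6.2]
finger_gap: -0.0
```

```bash
python3 - <<'E'
from h import *
where();d=shot("wrist","w9");line(d)
E
```

```text
stand x,y 0.44390875522659456 -27.79643261186923 z 175.45914767209902 yaw 16.741251061257266 F ft/axle/z -1.327551768022313 0.239967222062463 6.209913241183115 t 13.45 gap -9.653019588716094e-05
y -45 -12 n 551 angle med -25.24987175181492 5/95 [-28.14 -22.53]
y -8 8 n 396 angle med -17.87142409703188 5/95 [-36.   -14.89]
y 12 45 n 803 angle med -25.40152728677206 5/95 [-28.47 -22.49]
```

>>> servo_tool(targets=[0, 0.5, 0.05, 0, 0, 0.5, 0.06, 0, 0, 0.5, 0.08, 0])

```text
time_s: 13.8
tool_pos: [598.1, 80.4, 174.7]
tool_rot: [1.868, 2.514, 0.019]
ft_force: [-1.2, 0.5, 3.2]
finger_gap: -0.002
```

>>> servo_tool(targets=[0, 0.5, 0.12, 0, 0, 0.5, 0.15, 0])

```text
time_s: 14.0
tool_pos: [608.9, 83.7, 171.8]
tool_rot: [1.868, 2.514, 0.019]
ft_force: [-0.5, -0.5, 3.2]
finger_gap: 0.001
```

```bash
python3 - <<'E'
from h import *
where();d=shot("wrist","w10");line(d)
E
```

```text
stand x,y 30.05507267552413 -27.658397209929994 z 171.8422348440015 yaw 16.758722823105682 F ft/axle/z -0.5849007144255238 -0.30012084225870816 3.2040531363594003 t 14.0 gap 0.0013278850510091342
y -45 -12 n 653 angle med -1.97005551180838 5/95 [-4.8   0.66]
y -8 8 n 517 angle med 4.99956902364035 5/95 [-12.67   8.31]
y 12 45 n 1083 angle med -2.214634801036008 5/95 [-5.09  0.6 ]
```

>>> servo_tool(targets=[0, 0.25, 0.09, 0])

```text
time_s: 14.15
tool_pos: [612.4, 84.7, 170.4]
tool_rot: [1.868, 2.513, 0.019]
ft_force: [-0.3, -0.7, 3.2]
finger_gap: 0.0
```

>>> servo_tool(targets=[0, 0, -1.5, 0, 0, -1.6, -2.5, 0, 0, -1.6, -2.5, 0, 0, 0, -1, 0, 0, 0, 0, 0, 0, 0, 0, 0])

```text
time_s: 14.75
tool_pos: [580.1, 75.5, 240.9]
tool_rot: [1.872, 2.519, 0.011]
ft_force: [0.3, -0.0, -1.0]
finger_gap: 0.001
```

```bash
python3 - <<'E'
from h import *
where();d=shot("wrist","w11");line(d)
cv2.imwrite("pics/w11c.png",cv2.resize(d["image"][40:260,130:390],(709,600),interpolation=cv2.INTER_CUBIC)[:,:,::-1])
E
```

```text
stand x,y 0.06933880564226236 -27.403202079964004 z 240.90116030036788 yaw 16.78031422832876 F ft/axle/z 0.31410236386109625 -0.09578675519385593 -0.9826313229931819 t 14.75 gap 0.0005514488568667408
y -45 -12 n 392 angle med 0.6403146407121879 5/95 [-2.15  3.47]
y -8 8 n 239 angle med -7.001061523140904 5/95 [-10.03  10.96]
y 12 45 n 503 angle med 0.4791926689126115 5/95 [-2.37  3.34]
```

View pics/w11c.png

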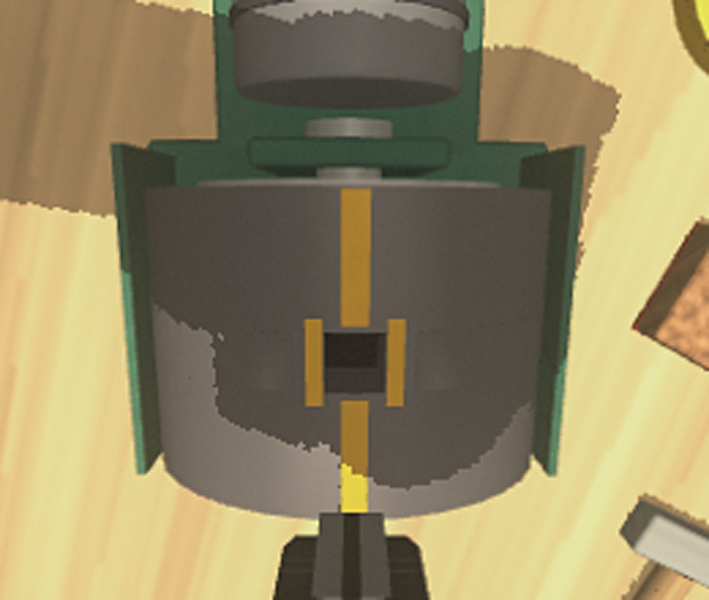

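The picture shows the socket at (355,362), with the line at x≈355 all along the drum's top. The shield outer edges are at (112,145), (583,147), (137,473), and (556,475). I'll check the centre against them.

```bash
python3 - <<'E'
from h import *
d=shot("wrist")
f=lambda P,z: onz(d,np.array(P)/2.727+[130,40]-.3,z)[:,:2]-C
S=f([(112,145),(583,147),(137,473),(556,475)],105);print("shield corners stand x,y\n",np.c_[S@UX,S@UY])
S=f([(248,150),(449,150)],130);print("plate",np.c_[S@UX,S@UY])
S=f([(230,75),(468,75)],80);print("motor sil",np.c_[S@UX,S@UY])
# silhouettes of the drum
for y in(200,260,420): 
    pass
# socket square from dark pixels / yellow side bars
m=cv2.inRange(cv2.cvtColor(d["image"],cv2.COLOR_RGB2HSV),(16,140,60),(28,255,255))
n,l,s,c=cv2.connectedComponentsWithStats(m)
for i in range(1,n):
    x,y,w,h,a=s[i]
    if a>25 and 225<c[i][0]<295 and 90<c[i][1]<235:
        A,Y=ang(d,[c[i],(x-.5,c[i][1]),(x+w-.5,c[i][1]),(c[i][0],y-.5),(c[i][0],y+h-.5)]);print(s[i],A,Y)
E
```

```text
shield corners stand x,y
 [[-90.41  65.08]
 [ 87.66  66.01]
 [-90.32 -67.01]
 [ 88.78 -66.84]]
plate [[-35.86  61.75]
 [ 33.33  62.39]]
motor sil [[-48.7   93.45]
 [ 46.53  94.4 ]]
[255 109  11  51 560] [ 0.44 -2.7   3.57  0.29  0.59] [30.21 30.17 30.24 48.65 10.95]
[242 157   7  32 193] [ -8.55 -10.38  -6.16  -8.5   -8.61] [  0.44   0.33   0.55  13.06 -12.56]
[272 157   7  32 205] [ 9.48  7.52 11.8   9.23  9.75] [  1.08   1.14   0.98  13.21 -12.47]
[255 187  10  41 410] [ 0.59 -2.48  3.68  0.46  0.73] [-27.83 -27.88 -27.86 -10.59 -45.93]
```

The stand's own features put the axle about 1.1 mm toward −x of my estimate. So the line is about 1° past upright, which is good, and the drum is at rest. Next is the key.

```bash
python3 - <<'E'
from h import *
plan([599.5,-211,150],16.8)
E
```

```text
yaw 16.785058594683353 pos [579.83  75.49 240.36] F [ 0.02 -0.6   0.02] t 14.85 gap 0.002996802086329682
-4.0, -0.92, 1.28, -0.0
-4.0, -0.92, 1.28, -0.0
-4.0, -0.92, 1.28, -0.0
-4.0, -0.92, 1.28, -0.0
-4.0, -0.92, 1.28, -0.0
-4.0, -0.92, 1.28, -0.0
-4.0, -0.92, 1.28, -0.0
```

>>> servo_tool(targets=[-4.0, -0.9, 0, 0, -4.0, -0.9, 0, 0, -4.0, -0.9, 0, 0, -4.0, -0.9, 1, 0, -4.0, -0.9, 2, 0, -4.0, -0.9, 3, 0, -3.9, -0.9, 3, 0, 0, 0, 0, 0], jaw=0.3)

```text
time_s: 15.65
tool_pos: [602.2, -213.6, 137.5]
tool_rot: [-1.861, -2.522, -0.004]
ft_force: [0.2, -0.5, -0.3]
finger_gap: 0.655
```

```bash
python3 - <<'E'
from h import *
d=shot("wrist","k1")
b,m=blobs(d,(0,150,60),(8,255,255),60);b+=blobs(d,(172,150,60),(180,255,255),60)[0]
for x in b:
    if x[0][4]>200: print(x[0],x[1],onz(d,x[1],88),onz(d,x[1],95))
plan([599.5,-211,110],16.8)
E
```

```text
[240 183  32  36 824] [256.56 201.99] [[ 598.87 -210.07   88.  ]] [[ 598.24 -207.82   95.  ]]
yaw 17.22825974937828 pos [ 602.65 -211.88  139.46] F [ 0.26 -0.25 -0.44] t 15.7 gap 0.6496677881300216
0.16, -0.27, 2.95, 0.43
```

>>> servo_tool(targets=[0.25, -0.34, 1.0, 0.4, 0, 0, 2.0, 0, 0, 0, 2.0, 0, 0, 0, 0.3, 0, 0, 0, 0, 0, 0, 0, 0, 0])

```text
time_s: 16.3
tool_pos: [600.6, -205.7, 87.2]
tool_rot: [-1.864, -2.522, -0.01]
ft_force: [-0.5, 0.9, -0.1]
finger_gap: 0.649
```

```bash
python3 - <<'E'
from h import *
d=shot("wrist","k2");e=shot("scene","k2s")
plan([598.7,-210.5,60],16.8)
print(proj(e,[[598.7,-210.5,z] for z in(40,65,95)]))
u=proj(e,[[598.7,-210.5,80]])[0].astype(int);print(u)
a=cv2.resize(d["image"][100:300,150:370],(440,400),interpolation=cv2.INTER_CUBIC)
b=cv2.resize(e["image"][u[1]-40:u[1]+20,u[0]-28:u[0]+26],(360,400),interpolation=cv2.INTER_CUBIC)
cv2.imwrite("pics/k2c.png",cv2.convertScaleAbs(np.hstack([a,b]),alpha=1.5)[:,:,::-1])
E
```

```text
yaw 17.034367126275768 pos [ 600.91 -206.04   87.55] F [ 0.64 -0.14 -0.27] t 16.4 gap 0.6489638861729903
-0.38, -0.35, 2.75, 0.23
[[208.67 241.18]
 [207.95 235.82]
 [207.06 229.15]]
[207 232]
```

View pics/k2c.png

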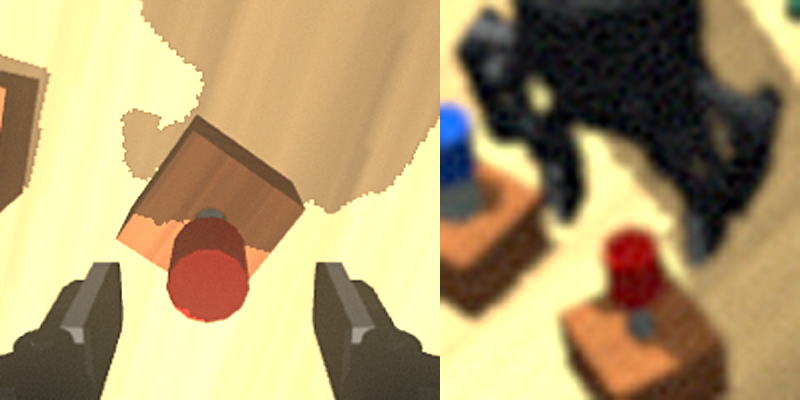

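Left panel: the pads are at (110,300) and (325,300), with the head disc at (207,285) between them, slightly off-centre. Right panel: the tips at (568,215) and (703,255) are roughly level with the head's top at (632,243). I'll centre and go down about 38 mm.

>>> servo_tool(targets=[-0.38, -0.35, 0, -0.2, 0, 0, 1.0, 0, 0, 0, 1.0, 0, 0, 0, 1.0, 0, 0, 0, 0.4, 0, 0, 0, 0, 0])

```text
time_s: 17.0
tool_pos: [599.0, -211.3, 51.9]
tool_rot: [-1.862, -2.527, -0.011]
ft_force: [-0.3, -0.2, -0.3]
finger_gap: 0.651
```

```bash
python3 - <<'E'
from h import *
plan([598.7,-210.5,49],16.8)
E
```

```text
yaw 17.226717491707976 pos [ 599.05 -211.26   51.89] F [-0.27 -0.24 -0.26] t 17.0 gap 0.6514322583511714
0.08, -0.01, 0.29, 0.43
```

>>> servo_tool(targets=[0.08, 0, 0.15, 0, 0, 0, 0, 0, 0, 0, 0, 0, 0, 0, 0, 0, 0, 0, 0, 0], jaw=-1, force=40)

```text
time_s: 17.5
tool_pos: [598.9, -210.3, 50.4]
tool_rot: [-1.862, -2.527, -0.011]
ft_force: [-0.6, -0.7, -1.0]
finger_gap: 0.292
```

>>> servo_tool(targets=[0, 0, -1.0, 0, 0, 0, -1.0, 0, 0, 0, -1.0, 0])

```text
time_s: 17.8
tool_pos: [598.0, -210.3, 81.3]
tool_rot: [-1.86, -2.525, -0.01]
ft_force: [-0.8, 0.3, -1.1]
finger_gap: 0.293
```

```bash
python3 - <<'E'
from h import *
where()
d=shot("wrist","k3");e=shot("scene","k3s")
b,_=blobs(e,(0,150,60),(8,255,255),10,(190,195,230,245));print([(x[0].tolist(),x[1]) for x in b])
b,_=blobs(d,(0,120,40),(8,255,255),60,(200,150,330,300));print([(x[0].tolist(),x[1]) for x in b])
E
```

```text
stand x,y -62.934814798811985 -306.7389622703498 z 81.3210412567193 yaw 17.235303974300408 F ft/axle/z -0.6768040775768238 0.47766078305946386 -1.1466267518019317 t 17.8 gap 0.29341076812352745
[([202, 219, 7, 11, 40], array([204.85, 222.82]))]
[([232, 224, 53, 70, 2953], array([258.54, 259.75]))]
```

The grasp holds: the gap corresponds to about 25 mm, and the red head rose with the tool. I'll lift and carry it over the drum.

>>> servo_tool(targets=[0, 0, -3.0, 0, 0, 0, -4.0, 0, 0, 0, -4.0, 0, 0, 0, -4.0, 0, 0, 0, -2.0, 0, 0, 0, 0, 0])

```text
time_s: 18.5
tool_pos: [597.6, -211.6, 258.7]
tool_rot: [-1.862, -2.527, -0.011]
ft_force: [0.1, -0.1, -0.7]
finger_gap: 0.29
```

```bash
python3 - <<'E'
from h import *
s=ctrl.read_state();print(Ro.from_rotvec(s["tool_rot"]).as_matrix()[:,2])
plan([*st(.3,.3),254],16.8,40)
E
```

```text
[ 0.    0.01 -1.  ]
yaw 17.232917826410528 pos [ 597.56 -211.59  258.7 ] F [ 0.09 -0.06 -0.73] t 18.5 gap 0.2901896154105044
3.84, 0.86, 0.09, 0.05
3.84, 0.86, 0.09, 0.05
3.84, 0.86, 0.09, 0.05
3.84, 0.85, 0.09, 0.05
3.84, 0.85, 0.09, 0.05
3.84, 0.84, 0.09, 0.05
3.84, 0.84, 0.09, 0.05
3.84, 0.84, 0.09, 0.05
```

>>> servo_tool(targets=[3.8, 0.9, 0, 0, 3.8, 0.9, 0, 0, 3.8, 0.9, 0, 0, 3.8, 0.9, 0, 0, 3.8, 0.8, 0, 0, 3.8, 0.8, 0, 0, 3.5, 0.8, 0, 0, 0, 0, 0, 0])

```text
time_s: 19.3
tool_pos: [574.8, 65.1, 248.0]
tool_rot: [-1.863, -2.515, -0.002]
ft_force: [1.3, -0.4, -1.2]
finger_gap: 0.291
```

```bash
python3 - <<'E'
from h import *
for i in range(3): ctrl.get_image("wrist")
where();plan([*st(.3,.3),254],16.8,40)
E
```

```text
stand x,y -8.478536791423892 -39.834229542468904 z 248.4571950656804 yaw 16.709560582654643 F ft/axle/z 0.05974537527104364 0.15404577548352355 -0.9831870940242472 t 19.45 gap 0.2920104513005404
yaw 16.709560582654643 pos [575.34  61.19 248.46] F [ 0.01  0.16 -0.98] t 19.45 gap 0.2920104513005404
2.01, 0.45, -0.26, -0.05
2.01, 0.45, -0.26, -0.05
```

>>> servo_tool(targets=[2.0, 0.45, -0.2, 0, 1.6, 0.35, 0, 0, 0.2, 0.05, 0, 0, 0, 0, 0, 0])

```text
time_s: 19.85
tool_pos: [573.1, 96.4, 249.0]
tool_rot: [-1.877, -2.506, 0.004]
ft_force: [0.4, 0.5, -1.2]
finger_gap: 0.294
```

```bash
python3 - <<'E'
from h import *
for i in range(3): ctrl.get_image("wrist")
where();plan([*st(.3,.3),242],16.8,40)
d=shot("wrist","i1");line(d);e=shot("scene","i1s");t=shot("top","i1t")
# key head seen by the fixed cameras
b1,_=blobs(e,(0,120,50),(8,255,255),8,(230,90,300,170));b2,_=blobs(t,(0,120,50),(8,255,255),8,(190,170,250,230))
print([(x[0].tolist(),x[1]) for x in b1],[(x[0].tolist(),x[1]) for x in b2])
E
```

```text
stand x,y -0.7765781601618975 -5.552264736122536 z 249.18359735466393 yaw 16.30769930820538 F ft/axle/z 1.569664804655631 -0.415629390160568 -1.0886616374496654 t 20.0 gap 0.29212152040564743
yaw 16.30769930820538 pos [573.11  96.25 249.18] F [ 1.62  0.04 -1.09] t 20.0 gap 0.29212152040564743
0.58, 0.11, 0.72, -0.49
y -45 -12 n 6 angle med 3.5870402232794065 5/95 [2.94 3.64]
y -8 8 n 216 angle med 0.6288720100707992 5/95 [-9.89 11.21]
y 12 45 n 422 angle med 0.5531079742789342 5/95 [-2.2   3.34]
[([262, 117, 8, 12, 50], array([265.64, 121.24]))] []
```

>>> servo_tool(targets=[0.58, 0.11, 0.3, -0.5, 0, 0, 0.2, 0, 0, 0, 0, 0])

```text
time_s: 20.45
tool_pos: [572.5, 102.4, 244.0]
tool_rot: [-1.867, -2.514, 0.003]
ft_force: [0.0, 0.2, -0.3]
finger_gap: 0.292
```

```bash
python3 - <<'E'
from h import *
for i in range(3): ctrl.get_image("wrist")
where();plan([*st(.3,.3),240],16.8,40)
E
```

```text
stand x,y 0.4553330761899699 0.42445417572361643 z 244.3293081140201 yaw 16.81158060285554 F ft/axle/z 0.16092497704725423 0.903146854465631 -1.6485175111356476 t 20.6 gap 0.28975436802402443
yaw 16.81158060285554 pos [572.62 102.34 244.33] F [-0.1   0.91 -1.65] t 20.6 gap 0.28975436802402443
-0.02, -0.01, 0.43, 0.01
```

>>> servo_tool(targets=[0, 0, 0.4, 0, 0, 0, 0.4, 0, 0, 0, 0, 0])

```text
time_s: 20.9
tool_pos: [572.7, 102.4, 235.8]
tool_rot: [-1.867, -2.515, 0.002]
ft_force: [0.8, -0.6, -1.3]
finger_gap: 0.293
```

```bash
python3 - <<'E'
from h import *
ctrl.get_image("wrist");where()
d=shot("wrist","i2");e=shot("scene","i2s")
a=cv2.resize(d["image"][130:300,170:350],(440,416),interpolation=cv2.INTER_CUBIC)
b=cv2.resize(e["image"][108:164,240:292],(360,416),interpolation=cv2.INTER_CUBIC)
cv2.imwrite("pics/i2c.png",cv2.convertScaleAbs(np.hstack([a,b]),alpha=1.7)[:,:,::-1])
E
```

```text
stand x,y 0.5233481450182879 0.4033528531679819 z 235.99651277164875 yaw 16.807420375404327 F ft/axle/z -0.2291169269780481 -0.23376454099930694 -1.336206063224378 t 20.95 gap 0.2980182706334549
```

View pics/i2c.png

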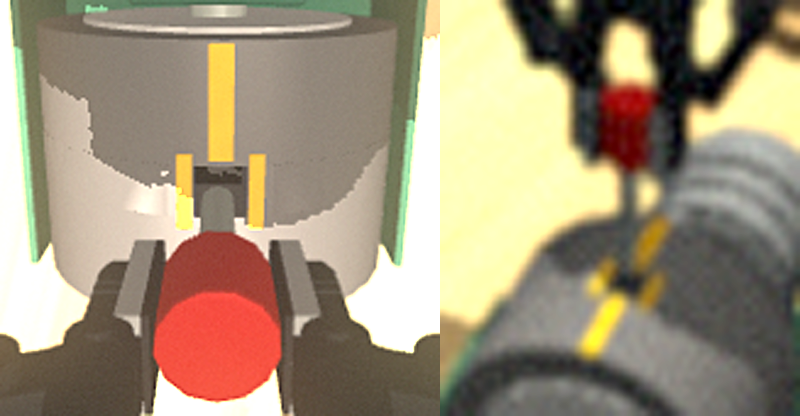

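Left panel: the shank's end at (217,187) sits between the yellow side bars at 185 and 257. In the scene panel it meets the dark socket at (628,283). I'll lower it while checking the force.

>>> servo_tool(targets=[0, 0, 0.1, 0, 0, 0, 0.1, 0, 0, 0, 0.1, 0])

```text
time_s: 21.35
tool_pos: [573.0, 102.4, 233.7]
tool_rot: [-1.868, -2.515, 0.0]
ft_force: [0.0, -0.3, -0.2]
finger_gap: 0.293
```

>>> servo_tool(targets=[0, 0, 0.1, 0])

```text
time_s: 21.45
tool_pos: [573.0, 102.4, 232.6]
tool_rot: [-1.868, -2.515, 0.0]
ft_force: [-0.6, -0.4, -0.4]
finger_gap: 0.29
```

>>> servo_tool(targets=[0, 0, 0.1, 0])

```text
time_s: 21.55
tool_pos: [573.0, 102.4, 231.6]
tool_rot: [-1.868, -2.515, 0.0]
ft_force: [-0.1, 0.3, -0.6]
finger_gap: 0.292
```

>>> servo_tool(targets=[0, 0, 0.1, 0])

```text
time_s: 21.65
tool_pos: [573.0, 102.4, 230.4]
tool_rot: [-1.868, -2.515, 0.0]
ft_force: [0.1, -0.3, -1.2]
finger_gap: 0.293
```

>>> servo_tool(targets=[0, 0, 0.08, 0, 0, 0, 0.08, 0])

```text
time_s: 21.85
tool_pos: [573.0, 102.4, 228.6]
tool_rot: [-1.868, -2.515, 0.0]
ft_force: [-0.4, 0.4, -1.2]
finger_gap: 0.293
```

>>> servo_tool(targets=[0, 0, 0.08, 0, 0, 0, 0.08, 0])

```text
time_s: 22.05
tool_pos: [573.0, 102.4, 226.9]
tool_rot: [-1.868, -2.515, 0.0]
ft_force: [0.3, -0.1, -0.7]
finger_gap: 0.286
```

>>> servo_tool(targets=[0, 0, 0.08, 0, 0, 0, 0.08, 0])

```text
time_s: 22.25
tool_pos: [573.0, 102.4, 225.1]
tool_rot: [-1.868, -2.515, 0.0]
ft_force: [-0.4, -0.5, -0.7]
finger_gap: 0.296
```

>>> servo_tool(targets=[0, 0, 0.08, 0, 0, 0, 0.08, 0])

```text
time_s: 22.45
tool_pos: [573.0, 102.5, 223.4]
tool_rot: [-1.868, -2.515, 0.0]
ft_force: [-0.5, -0.0, -1.2]
finger_gap: 0.292
```

Inside the socket, with no contact force. I'll continue toward the floor.

>>> servo_tool(targets=[0, 0, 0.3, 0, 0, 0, 0.3, 0, 0, 0, 0.3, 0])

```text
time_s: 22.75
tool_pos: [573.1, 102.5, 214.0]
tool_rot: [-1.868, -2.516, -0.0]
ft_force: [-0.0, 1.0, -0.5]
finger_gap: 0.293
```

>>> servo_tool(targets=[0, 0, 0.3, 0, 0, 0, 0.3, 0, 0, 0, 0.2, 0, 0, 0, 0, 0])

```text
time_s: 23.15
tool_pos: [572.6, 102.5, 204.3]
tool_rot: [-1.868, -2.515, 0.001]
ft_force: [-0.1, 0.6, -1.2]
finger_gap: 0.289
```

```bash
python3 - <<'E'
from h import *
where();d=shot("wrist","i3");line(d)
E
```

```text
stand x,y 0.47453444808605494 0.6125015972276402 z 204.3133650242689 yaw 16.80710707292867 F ft/axle/z 0.0672306331475691 0.5820395036068624 -1.2092544961574567 t 23.15 gap 0.2893383450928341
y -8 8 n 248 angle med 7.871669120014657 5/95 [-10.23  11.1 ]
y 12 45 n 653 angle med 0.43082334374649955 5/95 [-2.5   3.36]
```

>>> servo_tool(targets=[0, 0, 0.2, 0, 0, 0, 0.2, 0, 0, 0, 0.2, 0, 0, 0, 0.1, 0])

```text
time_s: 23.6
tool_pos: [572.8, 102.6, 197.4]
tool_rot: [-1.868, -2.515, 0.0]
ft_force: [0.4, 0.7, -2.1]
finger_gap: 0.295
```

>>> servo_tool(targets=[0, 0, 0.08, 0])

```text
time_s: 23.7
tool_pos: [572.8, 102.6, 196.5]
tool_rot: [-1.868, -2.515, 0.0]
ft_force: [-0.2, -0.1, -0.7]
finger_gap: 0.293
```

>>> servo_tool(targets=[0, 0, 0.08, 0, 0, 0, 0.06, 0])

```text
time_s: 23.9
tool_pos: [572.8, 102.6, 195.0]
tool_rot: [-1.868, -2.515, 0.0]
ft_force: [0.2, 1.0, -0.5]
finger_gap: 0.292
```

>>> servo_tool(targets=[0, 0, 0.05, 0])

```text
time_s: 24.0
tool_pos: [572.8, 102.6, 194.4]
tool_rot: [-1.868, -2.515, 0.0]
ft_force: [-0.1, -0.6, -0.5]
finger_gap: 0.293
```

>>> servo_tool(targets=[0, 0, 0.06, 0, 0, 0, 0.05, 0])

```text
time_s: 24.2
tool_pos: [572.8, 102.6, 193.3]
tool_rot: [-1.868, -2.516, -0.0]
ft_force: [-0.3, -0.1, -0.3]
finger_gap: 0.292
```

>>> servo_tool(targets=[0, 0, 0.04, 0])

```text
time_s: 24.3
tool_pos: [572.8, 102.6, 192.9]
tool_rot: [-1.868, -2.516, -0.0]
ft_force: [-0.1, -0.2, -0.9]
finger_gap: 0.296
```

>>> servo_tool(targets=[0, 0, 0.05, 0, 0, 0, 0.04, 0])

```text
time_s: 24.5
tool_pos: [572.8, 102.7, 191.9]
tool_rot: [-1.868, -2.515, -0.0]
ft_force: [-0.1, 0.3, -0.9]
finger_gap: 0.291
```

>>> servo_tool(targets=[0, 0, 0.04, 0])

```text
time_s: 24.6
tool_pos: [572.8, 102.6, 191.5]
tool_rot: [-1.868, -2.516, -0.0]
ft_force: [-0.2, 0.0, 0.1]
finger_gap: 0.293
```

>>> servo_tool(targets=[0, 0, 0.05, 0, 0, 0, 0.03, 0])

```text
time_s: 24.8
tool_pos: [572.9, 102.6, 191.3]
tool_rot: [-1.868, -2.516, -0.001]
ft_force: [-0.1, -0.7, 0.8]
finger_gap: 0.294
```

The key is on the floor of the socket: the descent stalled and the force rose to about 1.7 N over free hang. I'll release it.

>>> servo_tool(targets=[0, 0, 0, 0, 0, 0, 0, 0, 0, 0, 0, 0, 0, 0, 0, 0, 0, 0, 0, 0, 0, 0, 0, 0], jaw=1)

```text
time_s: 25.4
tool_pos: [573.1, 102.7, 191.2]
tool_rot: [-1.868, -2.516, -0.002]
ft_force: [0.0, -0.3, -0.4]
finger_gap: 1.003
```

```bash
python3 - <<'E'
from h import *
where();d=shot("wrist","r1");line(d)
b,_=blobs(d,(0,120,40),(8,255,255),60,(190,130,330,320));print([(x[0].tolist(),x[1]) for x in b])
E
```

```text
stand x,y 1.0343270545340564 0.626366810160015 z 191.2492769577139 yaw 16.806378219799225 F ft/axle/z -0.06434290943658663 -0.28959278558913326 -0.3807460787463862 t 25.4 gap 1.0026292798077008
y -45 -12 n 184 angle med -0.5929237687835562 5/95 [-2.15  3.07]
y -8 8 n 202 angle med -8.06836692728319 5/95 [-10.05   9.77]
y 12 45 n 734 angle med 0.4561398936862868 5/95 [-2.32  3.3 ]
[([250, 225, 59, 69, 2992], array([277.96, 259.3 ]))]
```

>>> servo_tool(targets=[0, 0, -0.5, 0, 0, 0, -1.0, 0, 0, 0, -2.0, 0, 0, 0, -3.0, 0, 0, 0, -3.0, 0, 0, 0, -2.0, 0, 0, 0, 0, 0])

```text
time_s: 26.15
tool_pos: [573.0, 101.9, 314.0]
tool_rot: [-1.869, -2.517, -0.003]
ft_force: [0.3, -0.8, 0.0]
finger_gap: 1.0
```

```bash
python3 - <<'E'
from h import *
where();d=shot("wrist","r2");line(d);e=shot("scene","r2s");t=shot("top","r2t")
B=[]
for x,bx in((e,(230,90,300,170)),(t,(190,170,250,230))):
    b,_=blobs(x,(0,120,50),(8,255,255),6,bx);B.append([(q[0].tolist(),q[1]) for q in b]);
print(B)
b,_=blobs(d,(0,120,40),(8,255,255),60,(150,60,400,330));print([(q[0].tolist(),q[1]) for q in b])
if B[0] and B[1]:
    P,g=tri(e,B[0][0][1],t,B[1][0][1]);q=P[:2]-C;print("head",P,g,"stand",q@UX,q@UY)
if B[0] and b:
    P,g=tri(e,B[0][0][1],d,b[0][1]);q=P[:2]-C;print("head",P,g,"stand",q@UX,q@UY)
E
```

```text
stand x,y 0.6892818620206965 -0.09465030955574495 z 313.9514321608054 yaw 16.80679992571035 F ft/axle/z 0.11517358728089361 -0.8473098399806803 0.015740699351463723 t 26.15 gap 0.9995585456831395
y -45 -12 n 162 angle med 0.5418069284848872 5/95 [-1.93  3.19]
y -8 8 n 63 angle med -8.622771421373981 5/95 [-10.29  -6.97]
y 12 45 n 254 angle med 0.8448908930869476 5/95 [-2.24  3.42]
[[([266, 132, 9, 12, 72], array([269.79, 137.56]))], []]
[([255, 175, 31, 33, 757], array([269.79, 191.27]))]
head [582.21 105.66 222.38] 0.5382519665597769 stand 10.599984607095491 0.9256013783961605
```

```bash
python3 - <<'E'
from plant import ctrl
print(ctrl.close_job())
E
```

```text
the job is handed in; nothing more can be done
None
```

The drum's socket is turned to the top, the red key stands in it on the socket floor, and the job is handed in with the gripper clear. It took about 26 s of the 72 s allowed.

**What I did:** I felt for the drum's top, then turned it with one trial stroke and three full ones. After that I took the key from its block, lowered it until it met the floor, and let go.

**Last checks:**
- **Socket angle:** the yellow line read 0.5–0.8° from upright against my stand estimate. Against the stand's own edges it is about 1.5° past upright. I left it there.
- **Seating:** the descent stalled when the key met the floor, and the force rose by about 1.7 N. The head's middle measured z ≈ 222 mm, against about 223 mm if fully home.
- **Drum force:** the most I read on the drum was about 6.3 N. I only had readings at the end of each move, so brief peaks between them were not seen.

**What did not match:**
- **Key leans:** the 10 mm shank is loose in the 18 mm socket, so the key leans about 8° toward the stand's +x side.
- **Fingertips:** shut, they touched the drum about 28 mm higher than the stated overhang implied, so I relied on touch and the camera views instead.
- **Top camera:** its colour mask did not pick up the key head at the end, so the final head position comes from the scene and wrist cameras, which agreed to 0.5 mm.

I did not re-check that the other objects are still in place. No contact showed in the force readings I took while carrying the key, apart from in the socket.

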